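# Pack the water-sampling filter kit

## Robot

A 6-joint arm with a two-finger parallel gripper is mounted at the origin on a cart in front of the work surface, level with it; the furniture and walls round the work are solid. World frame = base frame: x ahead of the robot, y to its left, z up, the work surface at z = 0. Lengths are in m, angles in degrees, forces in N, time in s.
With the tool pointing down it reaches from about 0.35 to 0.875 m from the base axis. Payload 4.2 kg.
Tool frame: the origin (TCP) lies between the finger pads; the fingertips stand 17 mm ahead of it and the grasp point (between the pads) lies 2 mm behind it; z points along the fingers, y is the line along which they close (so a half turn about z gives the same grasp; the last joint's range is limited). The gripper opens to 87 mm and grips with 3 to 60 N. Pads are 19 mm wide; open, the fingers measure 117 mm over their backs; the gripper's body (75 mm by 190 mm) begins 51 mm behind the grasp point.
Start: joints at [87.353, 22.042, 0.453, 0, -68.411, -14.817], TCP at [0.188, 0.596, 0.24] pointing down, gripper open.
Joint ranges: [-179.83, 179.83], [-69.29, 118.12], [-61.27, 80.66], [-181.25, 117.63], [-171.15, -9.14], [-177.46, 177.46]. Speed limits (degrees/s): [159.86, 159.86, 180, 180, 180, 180].

## Interface

Orientations are given as a 3x3 rotation matrix whose columns are the frame's x, y, z axes.
In Python, from station import r gives the robot as it stands.
- The arm moves only by the tool servo_tool, never from a script. Its argument "targets" is a list of rows, each a list of 5 numbers: the shift along the world's x, y, z in units of 30 mm (1.0 is 30 mm), then the turn about the world's z in rad, then the finger opening in mm, from 0 to 87. In form: [[x, y, z, turn, gripper], ...]. A call has exactly 5 rows; each row is the pose to reach, as a shift and turn from the pose commanded when the call began; what a row does not reach only later rows make up. A row lasts 1/12 s, in which the tool goes at most 41.7 mm and 7.16 degrees, less where a joint would pass 70% of its speed; a pose out of reach is approached as far as the arm can. A call with a gripper value outside its range is refused whole. The fingers move at their own pace and stop on an object; the grip force is fixed at half the most. Time passes only in rows, so rows that repeat a pose let the fingers close, or fill a call up. It gives the time, the measured TCP pose, the force, the opening and the grip force at its end, in the units of the state.
- r.sense(): the state, without advancing time (a new reading comes with each control period).
- r.capture(name): name is "scene" or "top" or "wrist"; returns a dict with "pixels" (400x640x3 uint8, red, green, blue), "fx", "fy", "cx", "cy" (pixels), "world_from_camera" (4x4, takes a point from camera to world coordinates). Camera axes: x right, y down, z forward; pixel columns grow to the right and rows downward; lengths in m; the calibration is good to about 2 mm. The wrist camera is an equidistant fisheye: a pixel r from the principal point sees the ray r / f radians off the axis. A picture is of the moment at which its call begins. There is no depth.
- r.finish_job(): hands the job in; it is judged then, once.
The state is a dict: "time_s": time; "joints": joint angles; "joint_velocities": joint speeds; "effort": joint torques, N m; "tcp_pos": TCP position; "ee_rot": TCP orientation; "wrist_force": force on the tool from outside, world axes, zero at the start; "moment": the same for the moment, N m; "gripper_width": opening from 0.0 (shut) to 1.0 (fully open); "gripper_force": force on a finger pad.
Only numpy, scipy, OpenCV 4.12 (cv2) and the standard library are available. Lean on these libraries where they do the work, as an engineer would, in place of code of your own. Each camera call takes 0.05 s, during which the arm holds its last target. There are 200 camera calls.

## Task

Make the field filter kit complete in the grey kit tray: stand the short filter element in the socket of the housing base there, then close the housing with its own bell, the one with two forked ears, so that it sits flat on the base with the studs in its slots. Stand the white bottle upright in the square pocket and lay the forceps flat in the long slot. Leave the tall element, the three-lugged bell and the spatula where they are; they belong to other kits.

Things in the scene. Friction and masses are not known exactly. Their poses are not given: they have to be found in the camera images.
- kit_tray: open grey plastic tray 184x184x30 mm, fixed, walls 4 mm. Origin: centre of underside. In its frame (mm): long slot at -x, x -88..-16, y -88..62, centre (-52,-13), raised floor at z 14, wall tops z 30. Nest block at +x -y, top z 30, round hole at (38,-38) carrying housing_base. Square bottle pocket 72x72 at +x +y, centre (24,52), floor z 4. Two narrow spare compartments (22, 24 mm) stay empty.
- housing_base: steel base of the filter housing, loose in the tray's nest (1.5 mm play), any yaw. Origin: underside of its spigot, 10 mm above the worktop. Ears along +y and -y. Flange Ø66, top at z 30 mm in its frame; on it a socket ring, inside Ø36, outside Ø44, 10 mm high, its floor the flange top. On each ear, 38 mm from the axis, a stud Ø7, 16 mm high.
- element_short: the short pleated filter element: upright white cylinder Ø28 mm, 46 mm tall, flat end caps, 60 g. Origin: centre of its underside, z up. It stands in the socket of the base and fits inside the two-eared bell. (Mind the arm: a shelf hangs over the bench 0.60 m above the worktop, its near corner at x 0.53, y 0.13 m, covering what lies beyond and to the left.)
- element_tall: look-alike that does not belong: the tall, wider filter element, Ø40 mm, 80 mm tall; too wide for the socket and too long for the bell. Origin: centre of its underside.
- bell_two_ears: steel bell with two forked ears, open end down, 175-350 g. Origin: centre of underside. Body Ø60, inside Ø52, 54 mm deep, shoulder z 60; hexagon hub 24 mm across flats, z 60-82, flats facing local +x and every 60 deg; stub Ø13 to z 91. Ears along +y, -y, 10 mm thick, to 46 mm from the axis, with open slots 13 mm wide from 31 mm outward for the studs (half a turn fits too).
- bell_three_lugs: look-alike that does not belong: bell with the same body and hub but a round Ø80 mm rim with three lugs (to 53 mm from the axis), each with a captive screw; it cannot go down over the two studs. Origin: centre of its underside.
- sample_bottle: the white screw-cap bottle: body Ø54 mm, 100 mm tall, cap Ø35 mm from z 80 to 100 mm. Origin: centre of its underside, z up. Up to 170 g.
- forceps: steel forceps lying flat, 132 mm long along local y, 12 to 14 mm wide along x, 9 mm high. Origin: underside at mid-length, z up. About 22 g.
- spatula: look-alike that does not belong: thin steel weighing spatula lying flat, 173 mm long along local y, 11 mm wide, 8 mm high; longer than the slot. Origin: underside at mid-length.
Mind the look-alikes: they are no part of the job. Leave any orange look-alike of the element_short alone.

How it is judged (in metres and radians):
At the end, for the whole second after the job is handed in: Base in its nest (8 mm); short element upright in its socket (9 mm); two-eared bell flat on the base flange (height 4 mm, axis 8 mm, 0.15 rad); bottle upright in the square pocket (13 mm); forceps flat on the floor of the long slot; look-alikes moved under 30 mm; all released, at rest (x of housing_base in the frame of kit_tray between 0.03 and 0.046 m and y of housing_base in the frame of kit_tray between -0.046 and -0.03 m and z of housing_base in the frame of kit_tray between 0.006 and 0.014 m and angle between each of housing_base, bell_two_ears's own z axis and vertical below 0.06 rad and x of element_short in the frame of housing_base between -0.009 and 0.009 m and y of element_short in the frame of housing_base between -0.009 and 0.009 m and z of element_short in the frame of housing_base between 0.026 and 0.034 m and angle between each of element_short, sample_bottle, forceps's own z axis and vertical below 0.1 rad and x of bell_two_ears in the frame of housing_base between -0.008 and 0.008 m and y of bell_two_ears in the frame of housing_base between -0.008 and 0.008 m and z of bell_two_ears in the frame of housing_base between 0.026 and 0.034 m and angle between the y axis of bell_two_ears and the y axis of housing_base, either way round below 0.15 rad and x of sample_bottle in the frame of kit_tray between 0.011 and 0.037 m and y of sample_bottle in the frame of kit_tray between 0.039 and 0.065 m and z of sample_bottle in the frame of kit_tray between -0.001 and 0.009 m and x of forceps in the frame of kit_tray between -0.086 and -0.018 m and y of forceps in the frame of kit_tray between -0.031 and 0.005 m and z of forceps in the frame of kit_tray between 0.009 and 0.019 m and distance of each of element_tall, bell_three_lugs, spatula from where it was at the start of the episode below 0.03 m and linear speed of each of housing_base, element_short, bell_two_ears, sample_bottle, forceps below 0.02 m/s); the robot touches nothing.
It also fails if it takes over 112 s, if anything falls off the work surface, if the arm or the gripper's body presses on something with over 40 N, if the wrist force passes 120 N, or if a joint passes its speed limit or range.

## Working session

There is one attempt and no reset: what is moved stays moved. The work goes in short steps, Python scripts to look and compute and a tool call to move; the robot and the scene stay as the last step left them, time stands still between calls to the robot, and variables do not carry over. Pictures are saved under pics/ and viewed, at most 14 in all, crops included, and the job is handed in when it is done.

Besides the shell and the picture viewer there is one more tool, called after "Request:" as a command line: name --pt "numbers of a row" for each row, then --argument value for the rest. servo_tool: Moves the arm, as the interface text tells. Its arguments: {"type":"object","properties":{"targets":{"type":"array","items":{"type":"array","items":{"type":"number"}}}},"required":["targets"]}

```bash
mkdir -p pics; ls
cat > h.py <<'E'
import numpy as np, cv2
from station import r
def snap(n,name):
    c=r.capture(n); cv2.imwrite(f'pics/{name}.png',c['pixels'][:,:,::-1]); np.savez(f'pics/{name}.npz',**c); return c
def load(name): return dict(np.load(f'pics/{name}.npz'))
def ray(c,u,v,fish=False):
    x=(u-c['cx'])/c['fx'];y=(v-c['cy'])/c['fy']
    if fish:
        t=np.hypot(x,y); s=np.sin(t)/t if t>1e-9 else 1; d=np.array([x*s,y*s,np.cos(t)])
    else: d=np.array([x,y,1.])
    T=c['world_from_camera']; return T[:3,3],T[:3,:3]@d
def onz(c,u,v,z,fish=False):
    o,d=ray(c,u,v,fish); return o+d*(z-o[2])/d[2]
def proj(c,p):
    T=c['world_from_camera']; q=T[:3,:3].T@(np.array(p)-T[:3,3]); return c['fx']*q[0]/q[2]+c['cx'],c['fy']*q[1]/q[2]+c['cy']
E
python3 - <<'E'
from h import *
for n in ['scene','top']:
    c=snap(n,n+'0'); print(n,c['fx'],c['cx'],c['cy'],np.round(c['world_from_camera'],3).tolist())
s=r.sense(); print(s)
E
```

```text
pics
scene 464.3554983803632 318.02623677537196 200.02890927312524 [[-0.549, -0.473, 0.689, -0.265], [-0.836, 0.296, -0.462, 0.52], [0.015, -0.83, -0.558, 0.664], [0.0, 0.0, 0.0, 1.0]]
top 473.65269934624234 313.903958893591 191.85299454552657 [[-0.007, -0.998, 0.057, 0.419], [-1.0, 0.006, -0.021, 0.018], [0.02, -0.057, -0.998, 1.479], [0.0, 0.0, 0.0, 1.0]]
{'time_s': 0.1, 'joints': array([ 8.73523705e+01,  2.20851736e+01,  3.87337364e-01, -2.50905375e-02,
       -6.84117053e+01, -1.48171735e+01]), 'joint_velocities': array([-0.06804408, -0.17064101,  0.11445055,  0.10202204,  0.06323752,
       -0.04262761]), 'effort': array([-1.39163069e-03, -3.91686845e+01,  1.87936306e+01,  4.23197553e+00,
        1.34774734e-02, -6.94313667e-05]), 'tcp_pos': array([0.18739993, 0.59570764, 0.23858015]), 'ee_rot': array([[ 9.53853033e-01, -3.00273451e-01, -4.95072757e-04],
       [-3.00273844e-01, -9.53851164e-01, -1.89097596e-03],
       [ 9.55841537e-05,  1.95237056e-03, -9.99998090e-01]]), 'wrist_force': array([-0.12667112, -0.36489147,  0.12285029]), 'moment': array([0.00877039, 0.02906456, 0.04064805]), 'gripper_force': 0.0, 'gripper_width': 1.003956995026777}
```

View pics/top0.png

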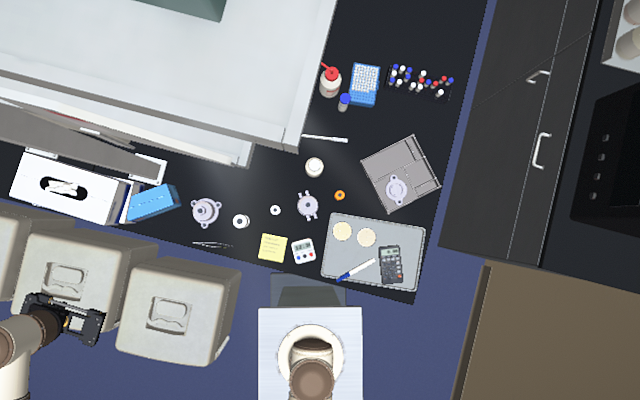

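View pics/scene0.png

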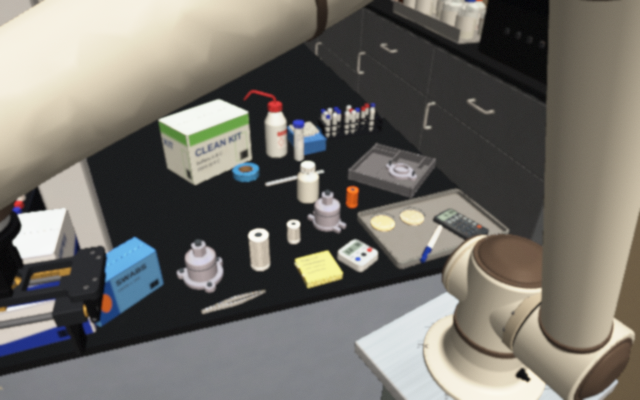

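The top view shows, in pixels:

| Item | Pixel position |
|---|---|
| Three-lug bell | (205,210) |
| Tall element | (240,221) |
| Short element | (275,210) |
| Two-eared bell | (307,205) |
| Orange decoy | (340,195) |
| Bottle | (314,167) |
| Tray | (400,173) |
| Forceps | (212,244) |
| Spatula | (325,138) |

The scene view agrees with this.

Run:
```python
from h import *
c=load('top0'); im=c['pixels'][:,:,::-1]
cv2.imwrite('pics/crop1.png',cv2.resize(im[125:255,185:445],None,fx=3.07,fy=3.07,interpolation=cv2.INTER_CUBIC)[:, :800])
for n,u,v,z in [('bell3',205,208,.09),('tall',240,221,.08),('short',275,210,.046),('bell2',307,205,.09),('orange',340,195,.046),('bottle',314,167,.1),('tray',400,173,.03),('base',396,189,.05),('forceps',212,244,.009),('spat',325,138,.008)]:
    print(n,onz(c,u,v,z).round(3))
g=cv2.cvtColor(im,cv2.COLOR_BGR2HSV)
m=cv2.inRange(im,(100,100,100),(255,255,255))
n,l,s,ce=cv2.connectedComponentsWithStats(m)
for i in range(1,n):
    if 30<s[i,4]<2000 and 185<ce[i,0]<450 and 120<ce[i,1]<260: print(s[i],ce[i].round(1))
```

```text
bell3 [0.454 0.308 0.09 ]
tall [0.415 0.207 0.08 ]
short [0.447 0.107 0.046]
bell2 [0.461 0.01  0.09 ]
orange [ 0.492 -0.09   0.046]
bottle [ 0.571 -0.011  0.1  ]
tray [ 0.559 -0.277  0.03 ]
base [ 0.509 -0.26   0.05 ]
forceps [0.345 0.303 0.009]
spat [ 0.673 -0.048  0.008]
[305 157  19  20 293] [313.9 166.6]
[297 190  21  31 418] [307.2 205.4]
[190 198  32  31 603] [205.2 210.9]
[270 205  11  10  84] [274.8 209.6]
[233 214  17  15 187] [240.9 220.8]
[258 233  30  30 659] [272.2 247.5]
[291 238  25  26 472] [303.1 250.5]
[193 242  24   4  51] [204.  242.7]
```

View pics/crop1.png

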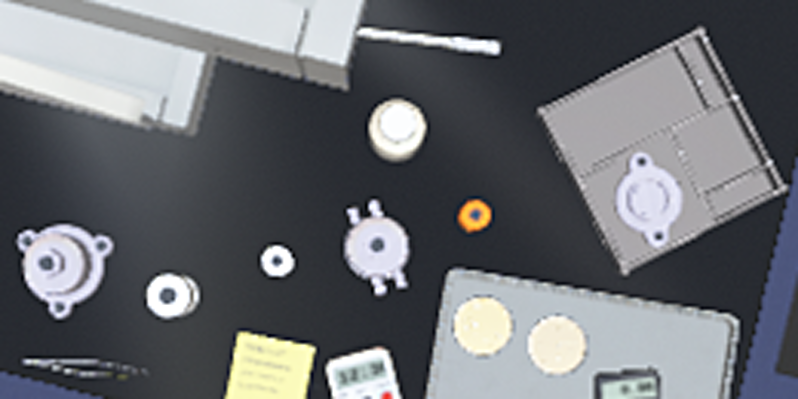

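Request:
servo_tool --pt "0.35 -0.65 0 -0.09 87" --pt "0.7 -1.3 0 -0.18 87" --pt "1.05 -1.95 0 -0.27 87" --pt "1.4 -2.6 0 -0.36 87" --pt "1.75 -3.25 0 -0.45 87"

```text
time_s: 0.52
tcp_pos: [0.2403, 0.4974, 0.239]
ee_rot: [[0.725, -0.688, -0.0], [-0.688, -0.725, -0.001], [0.0, 0.001, -1.0]]
wrist_force: [-0.6, -0.0, 0.6]
gripper_width: 1.001
gripper_force: 0.0
```

Request:
servo_tool --pt "0.35 -0.65 0 -0.09 87" --pt "0.7 -1.3 0 -0.18 87" --pt "1.05 -1.95 0 -0.27 87" --pt "1.4 -2.6 0 -0.36 87" --pt "1.75 -3.25 0 -0.45 87"

```text
time_s: 0.93
tcp_pos: [0.2928, 0.3999, 0.2392]
ee_rot: [[0.354, -0.935, -0.0], [-0.935, -0.354, -0.001], [0.001, 0.001, -1.0]]
wrist_force: [0.0, -0.2, -0.6]
gripper_width: 1.001
gripper_force: 0.0
```

Request:
servo_tool --pt "0.35 -0.65 0 -0.09 50" --pt "0.7 -1.3 0 -0.18 50" --pt "1.05 -1.95 0 -0.27 50" --pt "1.4 -2.6 0 -0.36 50" --pt "1.75 -3.25 0 -0.45 50"

```text
time_s: 1.35
tcp_pos: [0.3452, 0.3024, 0.2392]
ee_rot: [[-0.088, -0.996, -0.001], [-0.996, 0.088, -0.0], [0.001, 0.0, -1.0]]
wrist_force: [1.5, -0.2, -0.7]
gripper_width: 0.705
gripper_force: 0.0
```

Run:
```python
from h import *
c=snap('wrist','w1'); print(c['fx'],c['cx'],c['cy'],c['world_from_camera'].round(3).tolist())
s=r.sense(); print(s['tcp_pos'],s['joints'],s['ee_rot'][:,1],s['gripper_width'])
```

```text
309.70691628693146 321.0445833573502 207.45948527136494 [[-0.996, 0.085, 0.025, 0.339], [0.088, 0.957, 0.275, 0.226], [-0.001, 0.277, -0.961, 0.384], [0.0, 0.0, 0.0, 1.0]]
[0.34559008 0.29971512 0.23914862] [ 6.13755268e+01  5.58698331e+00 -2.18247936e+01 -7.13847428e-03
 -6.27434268e+01 -6.67479859e+01] [-0.99560091  0.09368808  0.00117099] 0.6615468916514936
```

View pics/w1.png

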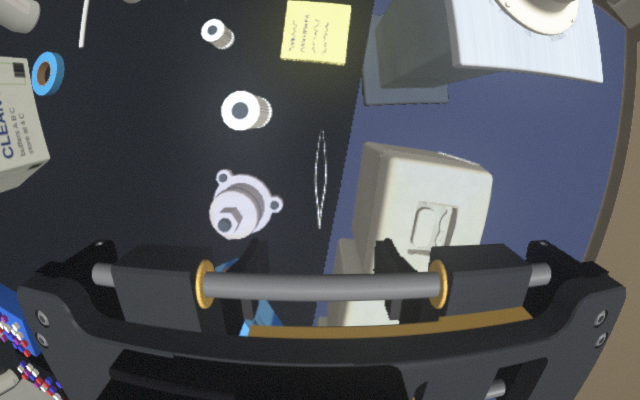

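The wrist view shows the forceps running from (322,131) to (320,228), the three-lug bell's hub at (228,222), and the tall element at (239,110).

Run:
```python
from h import *
c=load('w1')
a=onz(c,322,130,.005,1);b=onz(c,319.5,229,.005,1);print(a,b,(a+b)/2,np.linalg.norm(a-b))
print('stub3',onz(c,228,222,.09,1),'tall',onz(c,239,110,.08,1),'short',onz(c,212,31,.046,1))
# fine top-view: forceps, tray
t=load('top0');im=t['pixels']
print('f top', onz(t,193,243,.005), onz(t,232,246.5,.005))
g=im.astype(int)
roi=np.zeros(im.shape[:2],np.uint8);roi[125:225,350:450]=1
hsv=cv2.cvtColor(im,cv2.COLOR_RGB2HSV)
m=((im.max(2)>75)&(im.max(2)-im.min(2).astype(int)<40)&(roi>0)).astype(np.uint8)
m=cv2.morphologyEx(m,cv2.MORPH_CLOSE,np.ones((5,5)))
n,l,s,ce=cv2.connectedComponentsWithStats(m);i=1+s[1:,4].argmax();cn=max(cv2.findContours((l==i).astype(np.uint8),0,2)[0],key=cv2.contourArea)
q=cv2.boxPoints(cv2.minAreaRect(cn));print('tray px',q.tolist(),s[i])
P=np.array([onz(t,u,v,.03) for u,v in q]);print(P.round(4),P.mean(0),[np.linalg.norm(P[k]-P[k-1]).round(4) for k in range(4)])
```

```text
[0.33918702 0.23779427 0.005     ] [0.35353494 0.3638865  0.005     ] [0.34636098 0.30084039 0.005     ] 0.12690592011305268
stub3 [0.44399741 0.31775105 0.09      ] tall [0.41896687 0.20646881 0.08      ] short [0.45189032 0.10662249 0.046     ]
f top [0.34836846 0.36197847 0.005     ] [0.33661224 0.24212149 0.005     ]
tray px [[358.6771545410156, 160.67442321777344], [427.4345397949219, 125.62162780761719], [461.5273132324219, 192.4958953857422], [392.7699279785156, 227.54869079589844]] [ 360  133   88   82 3722]
[[ 0.598  -0.1502  0.03  ]
 [ 0.7064 -0.3655  0.03  ]
 [ 0.4978 -0.4668  0.03  ]
 [ 0.3916 -0.2522  0.03  ]] [ 0.54841288 -0.30867336  0.03      ] [np.float64(0.2302), np.float64(0.2411), np.float64(0.2319), np.float64(0.2395)]
```

Request:
servo_tool --pt "-0.2 0 -1 0 70" --pt "-0.4 0 -2 0 70" --pt "-0.6 0 -3 0 70" --pt "-0.6 0 -4 0 70" --pt "-0.6 0 -4.5 0 70"

```text
time_s: 1.82
tcp_pos: [0.3255, 0.3016, 0.1014]
ee_rot: [[-0.084, -0.996, -0.003], [-0.996, 0.084, -0.005], [0.005, 0.003, -1.0]]
wrist_force: [-0.6, -0.9, 1.2]
gripper_width: 0.801
gripper_force: 0.0
```

Request:
servo_tool --pt "0 0 -0.2 0 70" --pt "0 0 -0.2 0 70" --pt "0 0 -0.2 0 70" --pt "0 0 -0.2 0 70" --pt "0 0 -0.2 0 70"

```text
time_s: 2.23
tcp_pos: [0.3275, 0.3045, 0.0998]
ee_rot: [[-0.084, -0.996, 0.001], [-0.996, 0.084, 0.003], [-0.003, -0.001, -1.0]]
wrist_force: [0.9, 0.5, 0.5]
gripper_width: 0.805
gripper_force: 0.0
```

Run:
```python
from h import *
c=snap('wrist','w2')
s=r.sense(); print(s['tcp_pos'],s['ee_rot'][:,1],s['gripper_width'])
im=c['pixels'];cv2.imwrite('pics/w2c.png',cv2.resize(im[60:330,150:480,::-1],None,fx=2,fy=2))
```

```text
[0.32742118 0.30438785 0.09965947] [-0.99647974  0.08382744 -0.00104224] 0.8042097535596362
```

View pics/w2c.png

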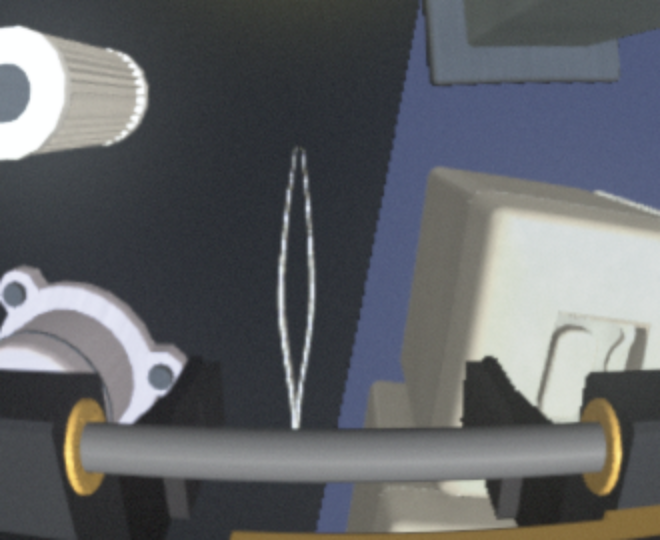

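The forceps' far end is at full pixel (299,134). The near end disappears behind the gripper bar at about (297.5,274). The bench edge lies well to the right of it.

Run:
```python
from h import *
c=load('w2')
for p in [(299,133.5),(297.5,274),(298,207)]: print(onz(c,*p,.006,1))
print('edge',onz(c,345,200,0,1),onz(c,328,250,0,1), 'screw',onz(c,230,248,.015,1))
```

```text
[0.33972634 0.23705072 0.006     ]
[0.35336358 0.35563035 0.006     ]
[0.34626755 0.29522089 0.006     ]
edge [0.30796431 0.29417443 0.        ] [0.32524058 0.33743393 0.        ] screw [0.40611711 0.3232768  0.015     ]
```

Request:
servo_tool --pt "0 -0.1 -0.7 -0.03 70" --pt "0 -0.1 -1.4 -0.03 70" --pt "0 -0.1 -2.1 -0.03 70" --pt "0 -0.1 -2.5 -0.03 70" --pt "0 -0.1 -2.67 -0.03 70"

```text
time_s: 2.7
tcp_pos: [0.3268, 0.3002, 0.0175]
ee_rot: [[-0.114, -0.993, -0.001], [-0.993, 0.114, -0.002], [0.002, 0.001, -1.0]]
wrist_force: [-0.3, 0.1, -0.4]
gripper_width: 0.806
gripper_force: 0.1
```

Request:
servo_tool --pt "0 0 0 0 60" --pt "0 0 0 0 50" --pt "0 0 0 0 40" --pt "0 0 0 0 30" --pt "0 0 0 0 20"

```text
time_s: 3.12
tcp_pos: [0.3273, 0.3012, 0.0191]
ee_rot: [[-0.114, -0.994, 0.001], [-0.994, 0.114, 0.002], [-0.002, -0.001, -1.0]]
wrist_force: [-0.3, 0.5, 0.2]
gripper_width: 0.508
gripper_force: 0.1
```

Request:
servo_tool --pt "0 0 0 0 10" --pt "0 0 0 0 0" --pt "0 0 0 0 0" --pt "0 0 0 0 0" --pt "0 0 0 0 0"

```text
time_s: 3.53
tcp_pos: [0.3271, 0.3007, 0.0185]
ee_rot: [[-0.114, -0.994, 0.0], [-0.994, 0.114, 0.0], [-0.0, -0.0, -1.0]]
wrist_force: [-0.1, 0.0, 1.1]
gripper_width: 0.133
gripper_force: 30.0
```

Request:
servo_tool --pt "0 0 0.8 0 0" --pt "0 0 2.0 0 0" --pt "0 0 3.2 0 0" --pt "0 0 4.4 0 0" --pt "0.2 -0.3 5.6 0 0"

```text
time_s: 3.95
tcp_pos: [0.3325, 0.2919, 0.1882]
ee_rot: [[-0.112, -0.994, 0.0], [-0.994, 0.112, 0.0], [-0.0, 0.0, -1.0]]
wrist_force: [1.1, 0.4, -1.1]
gripper_width: 0.137
gripper_force: 30.0
```

Request:
servo_tool --pt "0.4 -0.9 0.6 0.03 0" --pt "0.8 -1.8 1.1 0.06 0" --pt "1.3 -2.7 1.1 0.09 0" --pt "1.7 -3.6 1.1 0.12 0" --pt "2.1 -4.5 1.1 0.15 0"

```text
time_s: 4.37
tcp_pos: [0.3961, 0.1553, 0.2197]
ee_rot: [[0.038, -0.999, 0.0], [-0.999, -0.038, 0.001], [-0.001, -0.0, -1.0]]
wrist_force: [0.2, 0.6, -0.5]
gripper_width: 0.137
gripper_force: 30.0
```

Request:
servo_tool --pt "0.4 -0.9 0 0.03 0" --pt "0.8 -1.8 0 0.06 0" --pt "1.3 -2.7 0 0.09 0" --pt "1.7 -3.6 0 0.12 0" --pt "2.1 -4.5 0 0.15 0"

```text
time_s: 4.78
tcp_pos: [0.4591, 0.0202, 0.2192]
ee_rot: [[0.186, -0.983, -0.001], [-0.983, -0.186, 0.0], [-0.0, 0.001, -1.0]]
wrist_force: [0.9, 0.4, -0.4]
gripper_width: 0.137
gripper_force: 30.0
```

Request:
servo_tool --pt "0.4 -0.9 0 0.03 0" --pt "0.8 -1.8 0 0.06 0" --pt "1.3 -2.7 0 0.09 0" --pt "1.7 -3.6 0 0.12 0" --pt "2.1 -4.5 0 0.15 0"

```text
time_s: 5.2
tcp_pos: [0.5221, -0.1148, 0.219]
ee_rot: [[0.331, -0.944, -0.001], [-0.944, -0.331, 0.0], [-0.001, 0.001, -1.0]]
wrist_force: [0.7, 0.5, -0.5]
gripper_width: 0.137
gripper_force: 30.0
```

Request:
servo_tool --pt "0.4 -0.9 0 0.03 0" --pt "0.8 -1.8 0 0.06 0" --pt "1.3 -2.7 0 0.09 0" --pt "1.7 -3.6 0 0.12 0" --pt "1.9 -4.2 0 0.14 0"

```text
time_s: 5.62
tcp_pos: [0.5797, -0.2415, 0.2184]
ee_rot: [[0.458, -0.889, -0.001], [-0.889, -0.458, -0.0], [-0.0, 0.001, -1.0]]
wrist_force: [0.9, -0.3, 0.0]
gripper_width: 0.138
gripper_force: 30.0
```

Request:
servo_tool --pt "0 0 0 0 0" --pt "0 0 0 0 0" --pt "0 0 0 0 0" --pt "0 0 0 0 0" --pt "0 0 0 0 0"

```text
time_s: 6.03
tcp_pos: [0.5788, -0.2383, 0.2198]
ee_rot: [[0.459, -0.888, 0.0], [-0.888, -0.459, 0.0], [0.0, -0.0, -1.0]]
wrist_force: [-0.6, -0.2, -0.6]
gripper_width: 0.137
gripper_force: 30.0
```

Run:
```python
from h import *
c=snap('wrist','w3'); c=snap('top','top1')
s=r.sense(); print(s['tcp_pos'],s['joints'],s['ee_rot'][:,1],s['gripper_width'])
t=load('top0')
for p in [(413.7,134.1),(440.7,186.2),(389.2,213.6),(360.9,160.8)]: print(onz(t,*p,.03).round(4))
```

```text
[ 0.57894883 -0.23848471  0.21986399] [-7.60344179e+00  2.29160244e+01 -1.08689816e+00 -3.53311833e-03
 -6.59710600e+01  3.49424959e+01] [-8.88315833e-01 -4.59232857e-01 -4.04493228e-04] 0.1340803629381728
[ 0.68   -0.3222  0.03  ]
[ 0.5176 -0.4026  0.03  ]
[ 0.4343 -0.2419  0.03  ]
[ 0.5975 -0.1571  0.03  ]
```

View pics/w3.png

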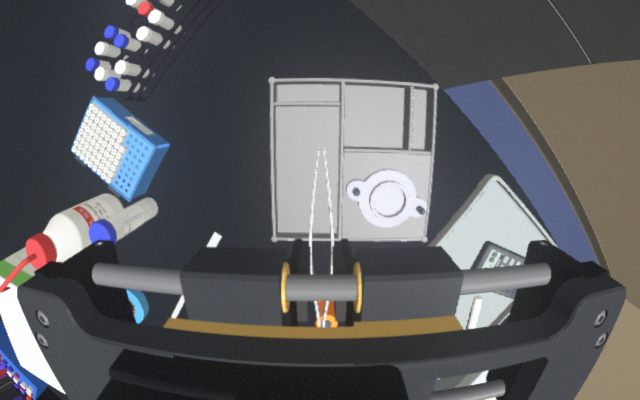

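The wrist view shows the tray corners at (272,80), (437,88), (425,241) and (275,240). The base ring is centred near (389,199), with studs near (355,191) and (421,210). The forceps are held straight.

Run:
```python
from h import *
from scipy.optimize import least_squares
c=load('w3');t=load('top0')
M=np.array([[-92,92],[92,92],[92,-92],[-92,-92]])/1000.
def fit(P):
    f=lambda p:(np.c_[M[:,0]*np.cos(p[2])-M[:,1]*np.sin(p[2])+p[0],M[:,0]*np.sin(p[2])+M[:,1]*np.cos(p[2])+p[1]]-P).ravel()
    s=least_squares(f,[.55,-.28,np.radians(-153)]);return s.x,np.degrees(s.x[2]),(s.fun*1e3).round(1)
W=np.array([onz(c,*p,.03,1)[:2] for p in [(272,80),(437,88),(425,241),(275,240)]])
T=np.array([onz(t,*p,.03)[:2] for p in [(413.7,134.1),(440.7,186.2),(389.2,213.6),(360.9,160.8)]])
for P in (W,T):
    x,a,res=fit(P);print(x[:2],a,res)
    R=np.array([[np.cos(x[2]),-np.sin(x[2])],[np.sin(x[2]),np.cos(x[2])]])
    for n,m in [('slot',(-52,-13)),('base',(38,-38)),('pocket',(24,52))]: print(n,x[:2]+R@np.array(m)/1e3)
print('base w',onz(c,389,199,.05,1),'studs',onz(c,355,191,.056,1),onz(c,421,210,.056,1))
# forceps ends seen in w3 at its held height
print('forceps far end',onz(c,321,150,.2198-.0125,1))
cv2.imwrite('pics/b3.png',cv2.resize(c['pixels'][60:260,250:450,::-1],None,fx=3,fy=3,interpolation=cv2.INTER_CUBIC))
```

```text
[ 0.56014162 -0.28148643] -153.48433176054448 [ 1.6 -0.4 -0.6 -2.7 -2.3  0.7  1.3  2.4]
slot [ 0.60086811 -0.24663886]
base [ 0.50917394 -0.26444838]
pocket [ 0.56188114 -0.33873129]
[ 0.55735527 -0.28094635] -153.0638948503976 [ 1.1  0.9 -0.6 -2.  -0.7  1.3  0.2 -0.2]
slot [ 0.59782495 -0.24580087]
base [ 0.50626393 -0.26428276]
pocket [ 0.5595148  -0.33817691]
base w [ 0.51298436 -0.26732683  0.05      ] studs [ 0.55090336 -0.25886556  0.056     ] [ 0.47690973 -0.27417794  0.056     ]
forceps far end [ 0.60751885 -0.29292588  0.2073    ]
```

View pics/b3.png

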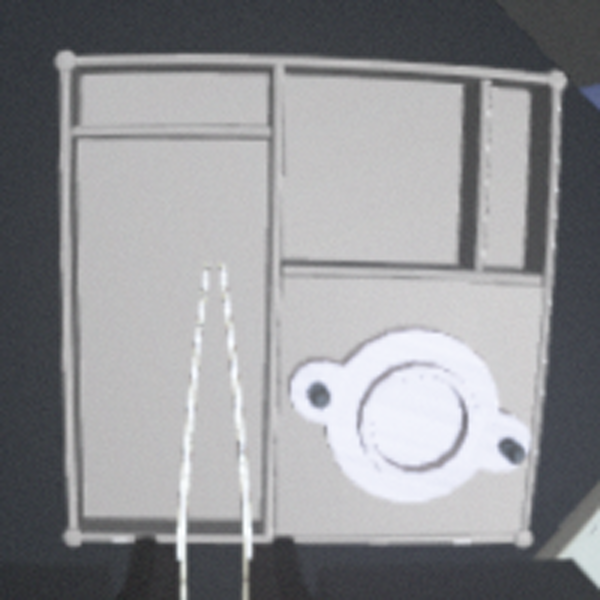

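Request:
servo_tool --pt "0.3 -0.1 -0.8 0 0" --pt "0.68 -0.27 -2.0 0 0" --pt "0.68 -0.27 -3.2 0 0" --pt "0.68 -0.27 -4.4 0 0" --pt "0.68 -0.27 -5.4 0 0"

```text
time_s: 6.55
tcp_pos: [0.5986, -0.2467, 0.0552]
ee_rot: [[0.458, -0.889, -0.002], [-0.889, -0.458, 0.001], [-0.001, 0.001, -1.0]]
wrist_force: [0.8, -0.5, 0.6]
gripper_width: 0.138
gripper_force: 30.0
```

Request:
servo_tool --pt "0 0 -0.4 0 0" --pt "0 0 -0.65 0 0" --pt "0 0 -0.77 0 0" --pt "0 0 -0.77 0 0" --pt "0 0 -0.77 0 0"

```text
time_s: 6.97
tcp_pos: [0.6008, -0.2477, 0.0364]
ee_rot: [[0.459, -0.889, 0.004], [-0.889, -0.459, -0.001], [0.002, -0.003, -1.0]]
wrist_force: [0.5, 0.3, -0.0]
gripper_width: 0.141
gripper_force: 30.0
```

Request:
servo_tool --pt "0 0 0 0 8" --pt "0 0 0 0 16" --pt "0 0 0 0 24" --pt "0 0 0 0 30" --pt "0 0 0 0 30"

```text
time_s: 7.38
tcp_pos: [0.5996, -0.2475, 0.0348]
ee_rot: [[0.458, -0.889, 0.001], [-0.889, -0.458, -0.0], [0.0, -0.001, -1.0]]
wrist_force: [0.2, -0.2, 0.0]
gripper_width: 0.308
gripper_force: 0.0
```

Request:
servo_tool --pt "0 0 0.5 0 30" --pt "0 0 1.4 0 30" --pt "0 0 2.6 0 30" --pt "0 0 3.9 0 30" --pt "0 0 5.2 0 30"

```text
time_s: 7.8
tcp_pos: [0.5989, -0.2474, 0.1917]
ee_rot: [[0.458, -0.889, -0.001], [-0.889, -0.458, 0.0], [-0.001, 0.001, -1.0]]
wrist_force: [1.1, -0.1, -0.1]
gripper_width: 0.345
gripper_force: 0.0
```

Request:
servo_tool --pt "0 0.3 0.5 0 87" --pt "-0.2 1.1 1 0 87" --pt "-0.4 2.1 1 0 87" --pt "-0.5 3.2 1 0 87" --pt "-0.6 4.3 1 0 87"

```text
time_s: 8.22
tcp_pos: [0.5809, -0.1175, 0.2209]
ee_rot: [[0.457, -0.889, 0.001], [-0.889, -0.457, 0.0], [0.0, -0.001, -1.0]]
wrist_force: [0.7, 0.8, 0.8]
gripper_width: 0.636
gripper_force: 0.0
```

Request:
servo_tool --pt "-0.1 1.1 0 0 87" --pt "-0.2 2.2 0 0 87" --pt "-0.2 3.0 0 0 87" --pt "-0.2 3.4 0 0 87" --pt "-0.2 3.4 0 0 87"

```text
time_s: 8.63
tcp_pos: [0.5755, -0.0143, 0.2206]
ee_rot: [[0.461, -0.887, 0.0], [-0.887, -0.461, 0.0], [-0.0, -0.001, -1.0]]
wrist_force: [0.6, -0.5, -0.7]
gripper_width: 0.972
gripper_force: 0.0
```

Request:
servo_tool --pt "0 0 0 0 87" --pt "0 0 0 0 87" --pt "0 0 0 0 87" --pt "0 0 0 0 87" --pt "0 0 0 0 87"

```text
time_s: 9.05
tcp_pos: [0.5754, -0.0174, 0.2202]
ee_rot: [[0.457, -0.89, -0.0], [-0.89, -0.457, -0.0], [-0.0, 0.0, -1.0]]
wrist_force: [0.6, -0.2, 0.7]
gripper_width: 1.0
gripper_force: 0.0
```

Run:
```python
from h import *
c=snap('wrist','w4'); t=snap('top','top2')
s=r.sense(); print(s['tcp_pos'],s['joints'],s['ee_rot'][:,1],s['gripper_width'])
print(onz(load('top0'),314.6,163.4,.1))
```

```text
[ 0.57543349 -0.01703715  0.2202929 ] [ 1.44207769e+01  1.80916466e+01 -8.34987443e+00  1.53747512e-03
 -6.35663257e+01  1.27957708e+01] [-8.89278848e-01 -4.57365402e-01  1.38872635e-04] 0.9984558669643337
[ 0.58194239 -0.0126554   0.1       ]
```

View pics/w4.png

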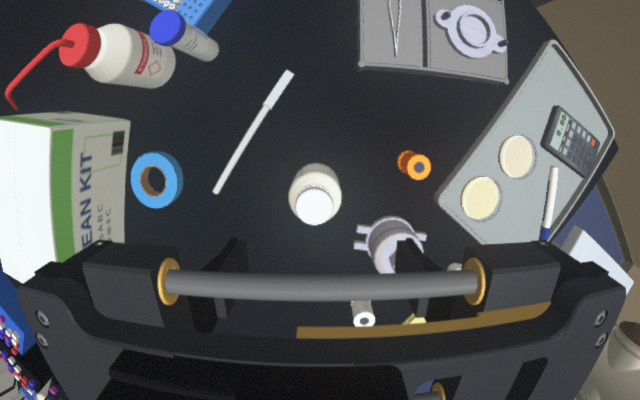

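The bottle cap is centred at (314,205). The forceps are lying in the slot at (395,25).

Run:
```python
from h import *
c=load('w4'); 
m=cv2.inRange(c['pixels'],(235,235,235),(255,255,255));m[:,:280]=0;m[:,350:]=0;m[:150]=0;m[240:]=0
n,l,s,ce=cv2.connectedComponentsWithStats(m);i=1+s[1:,4].argmax();print(s[i],ce[i],onz(c,*ce[i],.1,1),onz(c,314,205,.1,1))
for u in (290,341.5): print(onz(c,u,195,.08,1))
t=load('top0')
for p in [(314.6,163.4),(313.9,166.6)]: print(onz(t,*p,.09))
```

```text
[297 190  36  34 955] [313.99057592 206.70471204] [ 0.58193716 -0.01522357  0.1       ] [ 0.58264085 -0.01663313  0.1       ]
[ 0.60529807 -0.00981563  0.08      ]
[ 0.5617854  -0.03215703  0.08      ]
[ 0.58312125 -0.01288073  0.09      ]
[ 0.57365292 -0.0107469   0.09      ]
```

Request:
servo_tool --pt "0.1 0.08 -0.8 0 87" --pt "0.22 0.08 -2.0 0 87" --pt "0.22 0.08 -3.2 0 87" --pt "0.22 0.08 -4.4 0 87" --pt "0.22 0.08 -5.0 0 87"

```text
time_s: 9.57
tcp_pos: [0.5794, -0.0147, 0.066]
ee_rot: [[0.457, -0.889, -0.007], [-0.889, -0.457, -0.001], [-0.002, 0.006, -1.0]]
wrist_force: [-0.9, -0.3, -0.2]
gripper_width: 1.001
gripper_force: 0.0
```

Request:
servo_tool --pt "0 0 0 0 80" --pt "0 0 0 0 70" --pt "0 0 0 0 60" --pt "0 0 0 0 50" --pt "0 0 0 0 45"

```text
time_s: 9.98
tcp_pos: [0.5832, -0.0138, 0.0723]
ee_rot: [[0.458, -0.889, 0.004], [-0.889, -0.458, 0.001], [0.001, -0.004, -1.0]]
wrist_force: [-0.6, 0.3, -0.1]
gripper_width: 0.705
gripper_force: 0.0
```

Request:
servo_tool --pt "0 0 0 0 40" --pt "0 0 0 0 40" --pt "0 0 0 0 40" --pt "0 0 0.3 0 40" --pt "0 0 1.0 0 40"

```text
time_s: 10.4
tcp_pos: [0.5797, -0.0142, 0.0981]
ee_rot: [[0.457, -0.889, -0.007], [-0.889, -0.457, -0.001], [-0.003, 0.006, -1.0]]
wrist_force: [0.6, -0.2, -1.0]
gripper_width: 0.612
gripper_force: 30.0
```

Request:
servo_tool --pt "0 -0.3 0.8 0 40" --pt "0 -1.0 1.5 0 40" --pt "-0.1 -2.0 1.7 0 40" --pt "-0.2 -3.0 1.7 0 40" --pt "-0.3 -4.0 1.7 0 40"

```text
time_s: 10.82
tcp_pos: [0.5731, -0.1348, 0.1525]
ee_rot: [[0.459, -0.888, 0.002], [-0.888, -0.459, 0.0], [0.0, -0.002, -1.0]]
wrist_force: [0.6, 0.3, -2.5]
gripper_width: 0.611
gripper_force: 30.0
```

Request:
servo_tool --pt "-0.1 -1.1 0 0 40" --pt "-0.2 -2.2 0 0 40" --pt "-0.3 -3.3 0 0 40" --pt "-0.3 -4.4 0 0 40" --pt "-0.4 -5.5 0 0 40"

```text
time_s: 11.23
tcp_pos: [0.5609, -0.3005, 0.1515]
ee_rot: [[0.458, -0.889, 0.0], [-0.889, -0.458, 0.0], [-0.0, -0.0, -1.0]]
wrist_force: [1.1, 1.1, -0.7]
gripper_width: 0.61
gripper_force: 30.0
```

Request:
servo_tool --pt "0 -0.8 0 0 40" --pt "0 -1.3 0 0 40" --pt "0 -1.3 0 0 40" --pt "0 -1.3 0 0 40" --pt "0 -1.3 0 0 40"

```text
time_s: 11.65
tcp_pos: [0.561, -0.337, 0.1512]
ee_rot: [[0.459, -0.889, -0.0], [-0.889, -0.459, 0.001], [-0.001, 0.0, -1.0]]
wrist_force: [1.1, -0.2, -1.2]
gripper_width: 0.616
gripper_force: 30.0
```

Run:
```python
from h import *
c=snap('wrist','w5')
s=r.sense(); print(s['tcp_pos'],s['joints'],s['ee_rot'][:,1],s['gripper_width'])
cv2.imwrite('pics/w5c.png',cv2.resize(c['pixels'][30:300,180:500,::-1],None,fx=2,fy=2))
```

```text
[ 0.56117603 -0.33670918  0.1513602 ] [-1.68409888e+01  2.87664750e+01 -1.86294055e+00 -2.60852219e-02
 -5.93919214e+01  4.42018745e+01] [-8.88235892e-01 -4.59387635e-01 -6.12453493e-06] 0.6162475345152539
```

View pics/w5c.png

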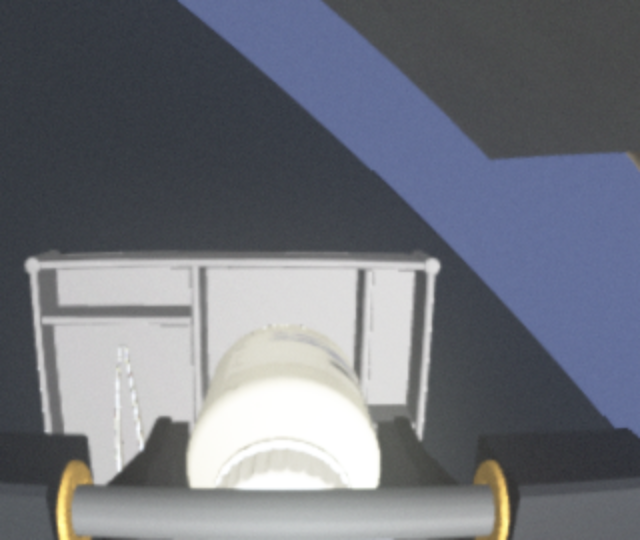

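The bottle hangs centred over the square pocket.

Request:
servo_tool --pt "0 -0.05 -0.6 0 40" --pt "0 -0.05 -1.3 0 40" --pt "0 -0.05 -1.9 0 40" --pt "0 -0.05 -2.3 0 40" --pt "0 -0.05 -2.5 0 40"

```text
time_s: 12.12
tcp_pos: [0.5601, -0.3382, 0.0755]
ee_rot: [[0.46, -0.888, -0.004], [-0.888, -0.46, 0.001], [-0.003, 0.003, -1.0]]
wrist_force: [-7.3, 5.2, 27.0]
gripper_width: 0.614
gripper_force: 30.0
```

Request:
servo_tool --pt "0 0 -0.04 0 40" --pt "0 0 -0.04 0 40" --pt "0 0 -0.04 0 40" --pt "0 0 -0.04 0 40" --pt "0 0 -0.04 0 40"

```text
time_s: 12.53
tcp_pos: [0.5614, -0.3395, 0.0756]
ee_rot: [[0.458, -0.889, 0.001], [-0.889, -0.458, -0.0], [0.001, -0.001, -1.0]]
wrist_force: [-0.5, 0.0, -0.8]
gripper_width: 0.612
gripper_force: 30.0
```

Request:
servo_tool --pt "0 0 0 0 56" --pt "0 0 0 0 62" --pt "0 0 0 0 70" --pt "0 0 0 0 78" --pt "0 0 0 0 82"

```text
time_s: 12.95
tcp_pos: [0.5611, -0.3396, 0.0753]
ee_rot: [[0.458, -0.889, 0.0], [-0.889, -0.458, -0.0], [0.0, -0.0, -1.0]]
wrist_force: [-0.6, 0.2, 0.9]
gripper_width: 0.857
gripper_force: 0.0
```

Request:
servo_tool --pt "0 0 0.3 0 84" --pt "0 0 1.2 0 84" --pt "0 0 2.4 0 84" --pt "0 0 3.6 0 84" --pt "0 0 4.8 0 84"

```text
time_s: 13.37
tcp_pos: [0.5608, -0.3395, 0.2215]
ee_rot: [[0.458, -0.889, 0.0], [-0.889, -0.458, -0.0], [0.0, 0.0, -1.0]]
wrist_force: [1.7, -0.1, 0.1]
gripper_width: 0.96
gripper_force: 0.0
```

Request:
servo_tool --pt "-0.1 0.4 0 0.02 60" --pt "-0.4 1.4 0 0.05 60" --pt "-0.6 2.5 0 0.08 60" --pt "-0.9 3.6 0 0.1 60" --pt "-1.2 4.7 0 0.12 60"

```text
time_s: 13.78
tcp_pos: [0.5244, -0.1973, 0.2197]
ee_rot: [[0.562, -0.827, 0.001], [-0.827, -0.562, -0.0], [0.001, -0.001, -1.0]]
wrist_force: [0.1, -0.2, 0.9]
gripper_width: 0.716
gripper_force: 0.0
```

Request:
servo_tool --pt "-0.3 1.1 0 0.02 60" --pt "-0.5 2.2 0 0.05 60" --pt "-0.8 3.3 0 0.08 60" --pt "-1.1 4.4 0 0.1 60" --pt "-1.4 5.5 0 0.13 60"

```text
time_s: 14.2
tcp_pos: [0.4824, -0.0321, 0.2199]
ee_rot: [[0.665, -0.747, 0.001], [-0.747, -0.665, 0.0], [0.001, -0.001, -1.0]]
wrist_force: [0.2, -0.2, 0.5]
gripper_width: 0.694
gripper_force: 0.0
```

Request:
servo_tool --pt "-0.3 1.1 0 0 60" --pt "-0.6 2.2 0 0 60" --pt "-0.8 3.3 0 0 60" --pt "-1.0 4.2 0 0 60" --pt "-1.1 4.7 0 0 60"

```text
time_s: 14.62
tcp_pos: [0.4494, 0.1099, 0.22]
ee_rot: [[0.666, -0.746, 0.002], [-0.746, -0.666, 0.001], [0.0, -0.002, -1.0]]
wrist_force: [-0.2, 0.2, 0.2]
gripper_width: 0.69
gripper_force: 0.0
```

Request:
servo_tool --pt "0 0 0 0 60" --pt "0 0 0 0 60" --pt "0 0 0 0 60" --pt "0 0 0 0 60" --pt "0 0 0 0 60"

```text
time_s: 15.03
tcp_pos: [0.4502, 0.1066, 0.2192]
ee_rot: [[0.663, -0.749, 0.0], [-0.749, -0.663, -0.0], [0.0, 0.0, -1.0]]
wrist_force: [-0.5, 0.4, -0.6]
gripper_width: 0.689
gripper_force: 0.0
```

Run:
```python
from h import *
c=snap('wrist','w6')
s=r.sense(); print(s['tcp_pos'],s['joints'],s['ee_rot'][:,1],s['gripper_width'])
t=load('top0');print(onz(t,274.8,209.6,.046))
```

```text
[0.45013656 0.10665592 0.21913852] [ 3.35393146e+01  7.10135004e+00 -2.31608591e+01  1.39141558e-03
 -5.97452883e+01  7.97053937e+00] [-7.48833633e-01 -6.62758005e-01  1.32500227e-04] 0.6895624796419767
[0.44869266 0.10737311 0.046     ]
```

View pics/w6.png

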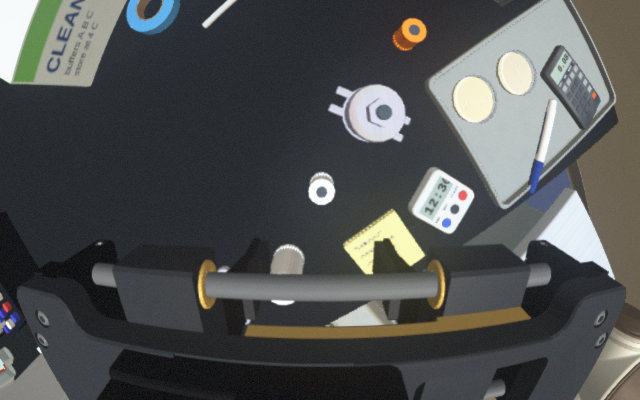

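The short element's cap is centred at (321,191). The two-eared bell's stub is at (384,113), with forked ears to its left and right at about (340,102) and (398,135).

Run:
```python
from h import *
c=load('w6')
print('short',onz(c,321,191,.046,1),'stub',onz(c,384,113,.091,1), onz(load('top0'),307.9,204.5,.091))
cv2.imwrite('pics/w6c.png',cv2.resize(c['pixels'][70:160,310:430,::-1],None,fx=6,fy=6,interpolation=cv2.INTER_CUBIC))
```

```text
short [0.45263933 0.10438266 0.046     ] stub [0.46502213 0.00669459 0.091     ] [0.46203821 0.0076812  0.091     ]
```

View pics/w6c.png

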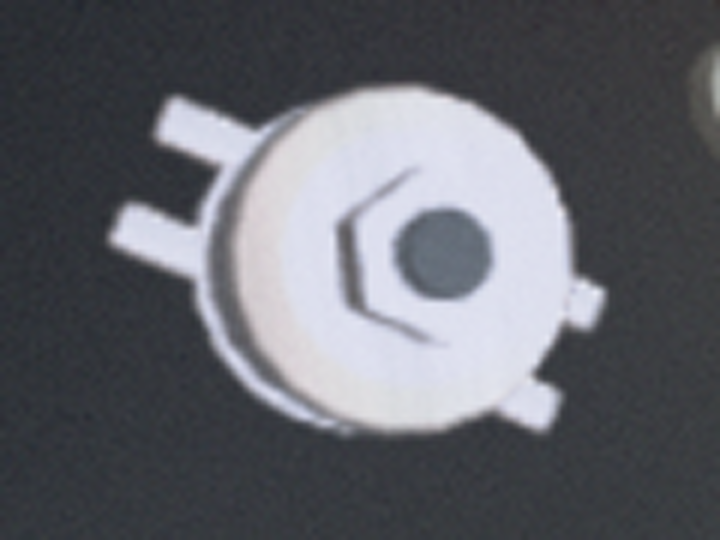

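Request:
servo_tool --pt "0 0 -0.8 0 60" --pt "0 0 -2.0 0 60" --pt "0 0 -3.2 0 60" --pt "0 0 -4.3 0 60" --pt "0 0 -5.2 0 60"

```text
time_s: 15.5
tcp_pos: [0.4494, 0.1064, 0.0612]
ee_rot: [[0.663, -0.749, -0.001], [-0.749, -0.663, -0.001], [-0.0, 0.001, -1.0]]
wrist_force: [-0.0, 0.9, -0.7]
gripper_width: 0.688
gripper_force: 0.0
```

Request:
servo_tool --pt "0 0 -0.5 0 60" --pt "0 0 -0.8 0 60" --pt "0 0 -0.97 0 50" --pt "0 0 -0.97 0 40" --pt "0 0 -0.97 0 30"

```text
time_s: 15.92
tcp_pos: [0.4508, 0.1077, 0.0347]
ee_rot: [[0.664, -0.748, 0.001], [-0.748, -0.664, 0.001], [0.0, -0.001, -1.0]]
wrist_force: [0.3, -0.3, 0.7]
gripper_width: 0.544
gripper_force: 0.0
```

Request:
servo_tool --pt "0 0 0 0 20" --pt "0 0 0 0 15" --pt "0 0 0 0 15" --pt "0 0 0 0 15" --pt "0 0 0 0 15"

```text
time_s: 16.33
tcp_pos: [0.4504, 0.1077, 0.0349]
ee_rot: [[0.664, -0.748, 0.001], [-0.748, -0.664, 0.001], [0.0, -0.001, -1.0]]
wrist_force: [-1.3, -0.6, 6.3]
gripper_width: 0.312
gripper_force: 30.0
```

Run:
```python
from h import *
c=load('w6')
a=onz(c,333.7,98.3,.01,1);b=onz(c,406.2,130.5,.01,1);d=b-a
print('ears',a,b,(a+b)/2,np.linalg.norm(d),np.degrees(np.arctan2(d[1],d[0])))
t=load('top0');f=lambda u,v:(u/3.07+185,v/3.07+125)
a=onz(t,*f(364,209),.01);b=onz(t,*f(391,285),.01);d=b-a
print('top ears',(a+b)/2,np.linalg.norm(d),np.degrees(np.arctan2(d[1],d[0])))
s=r.sense();print(s['tcp_pos'],s['gripper_width'],s['gripper_force'])
```

```text
ears [0.50772085 0.0206943  0.01      ] [ 0.42144042 -0.00938405  0.01      ] [0.46458063 0.00565512 0.01      ] 0.09137296967708401 -160.78085887251123
top ears [0.46161178 0.00689285 0.01      ] 0.08147892107020514 -160.82332645194435
[0.45042724 0.10770989 0.03489099] 0.3117435765040494 29.999649496749043
```

Request:
servo_tool --pt "0 0 0.6 0 15" --pt "0 0 1.7 0 15" --pt "0 0 2.9 0 15" --pt "0 0 4.1 0 15" --pt "0 -0.4 5.2 0 15"

```text
time_s: 16.75
tcp_pos: [0.4503, 0.0964, 0.1922]
ee_rot: [[0.665, -0.747, 0.002], [-0.747, -0.665, 0.001], [0.0, -0.002, -1.0]]
wrist_force: [1.2, 0.2, -0.4]
gripper_width: 0.314
gripper_force: 30.0
```

Request:
servo_tool --pt "0.1 -1.1 0.3 0 15" --pt "0.3 -2.2 0.3 0 15" --pt "0.4 -3.3 0.3 0 15" --pt "0.6 -4.4 0.3 0 15" --pt "0.7 -5.5 0.3 0 15"

```text
time_s: 17.17
tcp_pos: [0.471, -0.0709, 0.1992]
ee_rot: [[0.664, -0.748, 0.001], [-0.748, -0.664, 0.0], [0.0, -0.001, -1.0]]
wrist_force: [0.6, 1.1, 0.9]
gripper_width: 0.316
gripper_force: 30.0
```

Request:
servo_tool --pt "0.1 -1.0 0 0 15" --pt "0.3 -2.0 0 0 15" --pt "0.5 -3.0 0 0 15" --pt "0.6 -3.8 0 0 15" --pt "0.6 -4.1 0 0 15"

```text
time_s: 17.58
tcp_pos: [0.4891, -0.195, 0.1985]
ee_rot: [[0.662, -0.75, -0.0], [-0.75, -0.662, -0.0], [-0.0, 0.0, -1.0]]
wrist_force: [0.2, 0.1, -0.1]
gripper_width: 0.316
gripper_force: 30.0
```

Request:
servo_tool --pt "0 0 0 0 15" --pt "0 0 0 0 15" --pt "0 0 0 0 15" --pt "0 0 0 0 15" --pt "0 0 0 0 15"

```text
time_s: 18.0
tcp_pos: [0.489, -0.1915, 0.1992]
ee_rot: [[0.665, -0.747, 0.0], [-0.747, -0.665, 0.0], [0.0, -0.0, -1.0]]
wrist_force: [-0.5, 0.1, -1.7]
gripper_width: 0.318
gripper_force: 30.0
```

Run:
```python
from h import *
c=snap('wrist','w7')
s=r.sense(); print(s['tcp_pos'],s['gripper_width'])
g=np.array([onz(c,0,0,.05,1)]) 
q=c['world_from_camera'];p=q[:3,:3].T@(np.array([.51,-.265,.045])-q[:3,3]);th=np.arctan2(np.hypot(p[0],p[1]),p[2]);k=c['fx']*th/np.hypot(p[0],p[1])
u,v=p[0]*k+c['cx'],p[1]*k+c['cy'];print(u,v)
u0,v0=int(u)-60,int(v)-50;print(u0,v0)
cv2.imwrite('pics/w7c.png',cv2.resize(c['pixels'][v0:v0+100,u0:u0+120,::-1],None,fx=6,fy=6,interpolation=cv2.INTER_CUBIC))
```

```text
[ 0.48907434 -0.19160291  0.19925003] 0.31235389375025346
356.0731083567867 129.26756541542812
296 79
```

View pics/w7c.png

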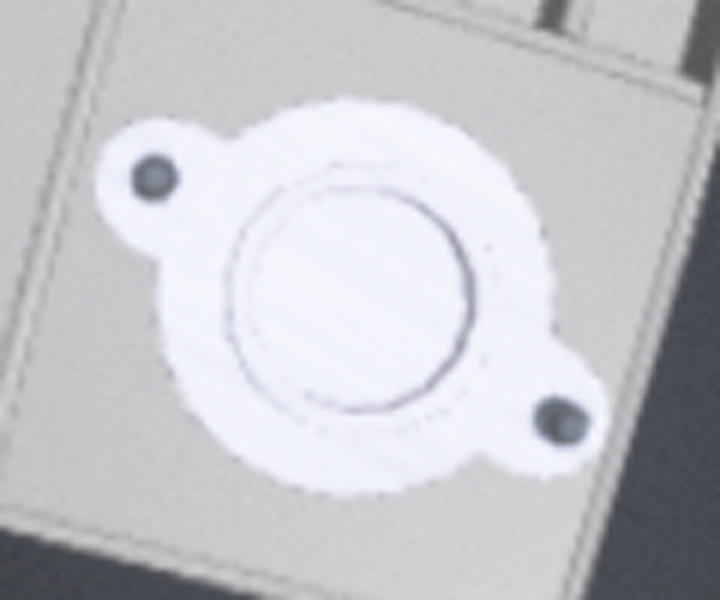

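The base is seen clearly. In the crop, the studs are at (155,178) and (563,421), and the flange is centred near (355,296).

Run:
```python
from h import *
c=load('w7');f=lambda u,v:(u/6+296-.4,v/6+79-.4)
a=onz(c,*f(155,178),.056,1);b=onz(c,*f(563,421),.056,1);d=a-b
print('studs',a,b,(a+b)/2,np.linalg.norm(d),np.degrees(np.arctan2(d[1],d[0])))
print('flange',onz(c,*f(355,296),.04,1),'socket',onz(c,*f(361,299),.05,1))
m=(c['pixels'].min(2)>222).astype(np.uint8);m[:,:296]=0;m[:,416:]=0;m[:79]=0;m[179:]=0
n,l,s,ce=cv2.connectedComponentsWithStats(m);i=1+s[1:,4].argmax();print(s[i],ce[i],onz(c,*ce[i],.04,1))
t=load('top0');f=lambda u,v:(u/3.07+185,v/3.07+125)
a=onz(t,*f(641,160),.056);b=onz(t,*f(658,237),.056);d=a-b
print('top studs',(a+b)/2,np.linalg.norm(d),np.degrees(np.arctan2(d[1],d[0])))
```

```text
studs [ 0.54780365 -0.2574662   0.056     ] [ 0.4754224  -0.27261479  0.056     ] [ 0.51161303 -0.26504049  0.056     ] 0.07394948173018578 11.820749535503912
flange [ 0.51132842 -0.26537133  0.04      ] socket [ 0.51125173 -0.26511809  0.05      ]
[ 312   95   86   67 3695] [354.03220568 127.76535859] [ 0.51196962 -0.26500413  0.04      ]
top studs [ 0.5062131  -0.26074074  0.056     ] 0.07757992647614044 11.503185537354678
```

Request:
servo_tool --pt "0.2 -0.7 0 0 15" --pt "0.5 -1.6 -0.5 0 15" --pt "0.65 -2.2 -1.4 0 15" --pt "0.65 -2.38 -2.4 0 15" --pt "0.65 -2.38 -3.2 0 15"

```text
time_s: 18.47
tcp_pos: [0.5083, -0.2646, 0.1013]
ee_rot: [[0.663, -0.749, -0.001], [-0.749, -0.663, 0.0], [-0.001, 0.0, -1.0]]
wrist_force: [-0.0, 0.3, -1.0]
gripper_width: 0.315
gripper_force: 30.0
```

Request:
servo_tool --pt "0 0 -0.2 0 15" --pt "0 0 -0.3 0 15" --pt "0 0 -0.3 0 15" --pt "0 0 -0.3 0 15" --pt "0 0 -0.3 0 15"

```text
time_s: 18.88
tcp_pos: [0.5098, -0.2639, 0.096]
ee_rot: [[0.665, -0.747, 0.004], [-0.747, -0.665, -0.001], [0.003, -0.002, -1.0]]
wrist_force: [0.5, -1.0, -0.2]
gripper_width: 0.317
gripper_force: 30.0
```

Run:
```python
from h import *
c=snap('wrist','w8')
s=r.sense(); print(s['tcp_pos'],s['wrist_force'])
cv2.imwrite('pics/w8c.png',cv2.resize(c['pixels'][100:300,220:440,::-1],None,fx=3,fy=3,interpolation=cv2.INTER_CUBIC))
```

```text
[ 0.50964841 -0.2638682   0.09588539] [ 0.29089486 -0.40680105 -0.40641847]
```

View pics/w8c.png

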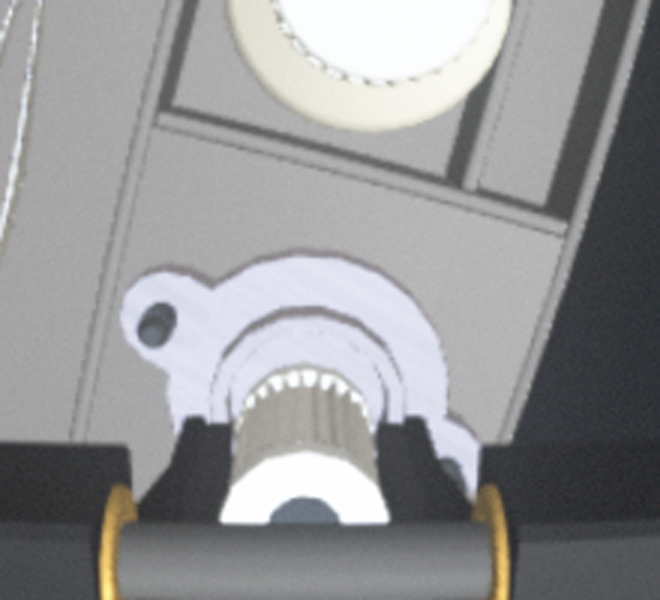

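Run:
```python
from h import *
c=load('w8');tx=r.sense()['ee_rot'][:,0];ty=r.sense()['ee_rot'][:,1];p0=r.sense()['tcp_pos']
f=lambda u,v:(u/3+220-.3,v/3+100-.3)
for n,u,v,z,k in [('elem far bottom',306,370,.0614,.014),('ring outer far',308,307,.05,.022),('ring inner far?',308,321,.05,.018),('flange far',308,253,.04,.033)]:
    q=onz(c,*f(u,v),z,1)-tx*k; print(n,q.round(4),'rel tx %.4f ty %.4f'%((q-p0)@tx,(q-p0)@ty))
for u,z in [(212,.05),(404,.05),(232,.0614),(382,.0614)]:
    q=onz(c,*f(u,390),z,1);print(u,'ty %.4f'%((q-p0)@ty))
```

```text
elem far bottom [ 0.5106 -0.2649  0.0614] rel tx 0.0013 ty 0.0001
ring outer far [ 0.5118 -0.2669  0.0499] rel tx 0.0035 ty 0.0005
ring inner far? [ 0.5124 -0.2676  0.0499] rel tx 0.0044 ty 0.0005
flange far [ 0.5109 -0.2659  0.0399] rel tx 0.0022 ty 0.0005
212 ty -0.0205
404 ty 0.0216
232 ty -0.0152
382 ty 0.0157
```

Request:
servo_tool --pt "0.05 -0.05 -0.1 0 15" --pt "0.05 -0.05 -0.25 0 15" --pt "0.05 -0.05 -0.4 0 15" --pt "0.05 -0.05 -0.5 0 15" --pt "0.05 -0.05 -0.55 0 15"

```text
time_s: 19.35
tcp_pos: [0.5095, -0.2653, 0.0767]
ee_rot: [[0.664, -0.748, -0.001], [-0.748, -0.664, 0.0], [-0.001, 0.001, -1.0]]
wrist_force: [0.1, -0.2, -0.3]
gripper_width: 0.315
gripper_force: 30.0
```

Request:
servo_tool --pt "0 0 -0.05 0 15" --pt "0 0 -0.08 0 15" --pt "0 0 -0.1 0 15" --pt "0 0 -0.1 0 15" --pt "0 0 -0.1 0 15"

```text
time_s: 19.77
tcp_pos: [0.5099, -0.2654, 0.075]
ee_rot: [[0.664, -0.748, -0.0], [-0.748, -0.664, -0.0], [0.0, 0.0, -1.0]]
wrist_force: [-1.7, 0.5, 3.4]
gripper_width: 0.315
gripper_force: 30.0
```

Request:
servo_tool --pt "0 0 0 0 30" --pt "0 0 0 0 32" --pt "0 0 0 0 35" --pt "0 0 0 0 38" --pt "0 0 0 0 38"

```text
time_s: 20.18
tcp_pos: [0.5101, -0.2654, 0.0744]
ee_rot: [[0.664, -0.748, 0.0], [-0.748, -0.664, 0.0], [-0.0, -0.0, -1.0]]
wrist_force: [0.1, -0.7, -0.8]
gripper_width: 0.426
gripper_force: 0.0
```

Request:
servo_tool --pt "0 0 0.2 0 38" --pt "0 0 0.7 0 38" --pt "0 0 1.7 0 38" --pt "0 0 2.9 0 38" --pt "0 0 4.1 0 38"

```text
time_s: 20.6
tcp_pos: [0.5095, -0.2653, 0.1989]
ee_rot: [[0.664, -0.748, -0.001], [-0.748, -0.664, 0.0], [-0.001, 0.001, -1.0]]
wrist_force: [0.7, -0.1, -0.2]
gripper_width: 0.439
gripper_force: 0.0
```

Request:
servo_tool --pt "0 0.3 0.2 0 50" --pt "-0.2 1.2 0.4 0 50" --pt "-0.4 2.3 0.4 0 50" --pt "-0.6 3.3 0.4 0 50" --pt "-0.7 4.0 0.4 0 50"

```text
time_s: 21.02
tcp_pos: [0.4882, -0.1436, 0.2102]
ee_rot: [[0.664, -0.748, 0.001], [-0.748, -0.664, 0.001], [0.0, -0.001, -1.0]]
wrist_force: [0.8, 0.6, 0.0]
gripper_width: 0.567
gripper_force: 0.0
```

Request:
servo_tool --pt "0 0 0 0 50" --pt "0 0 0 0 50" --pt "0 0 0 0 50" --pt "0 0 0 0 50" --pt "0 0 0 0 50"

```text
time_s: 21.43
tcp_pos: [0.4892, -0.1462, 0.2094]
ee_rot: [[0.663, -0.749, -0.0], [-0.749, -0.663, -0.0], [-0.0, 0.0, -1.0]]
wrist_force: [0.2, 0.5, 0.7]
gripper_width: 0.577
gripper_force: 0.0
```

Run:
```python
from h import *
c=snap('wrist','w9')
s=r.sense(); print(s['tcp_pos'],s['ee_rot'][:,1],s['gripper_width'])
cv2.imwrite('pics/w9c.png',cv2.resize(c['pixels'][0:260,250:450,::-1],None,fx=2.3,fy=2.3,interpolation=cv2.INTER_CUBIC))
```

```text
[ 0.48909437 -0.14616009  0.20933386] [-7.48705915e-01 -6.62902213e-01  3.29229774e-04] 0.5755478025717575
```

View pics/w9c.png

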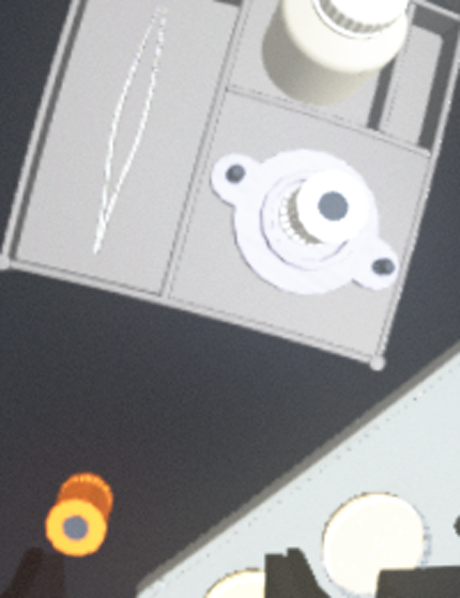

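The element stands in its socket, with its top at crop (333,206) inside the ring. The forceps lie flat in the slot and the bottle is upright. That is 14 pictures, so I work from numbers only from here.

Request:
servo_tool --pt "-0.1 0.6 0 0.03 60" --pt "-0.3 1.7 0 0.06 60" --pt "-0.5 2.8 0 0.09 60" --pt "-0.7 4.0 0 0.12 60" --pt "-0.85 5.0 0 0.134 60"

```text
time_s: 21.9
tcp_pos: [0.4632, 0.0056, 0.2095]
ee_rot: [[0.758, -0.652, -0.0], [-0.652, -0.758, 0.0], [-0.0, -0.0, -1.0]]
wrist_force: [1.0, -0.6, 0.3]
gripper_width: 0.685
gripper_force: 0.0
```

Request:
servo_tool --pt "0 0.07 0 0 60" --pt "0 0.07 0 0 60" --pt "0 0.07 0 0 60" --pt "0 0.07 0 0 60" --pt "0 0.07 0 0 60"

```text
time_s: 22.32
tcp_pos: [0.4637, 0.0056, 0.2094]
ee_rot: [[0.756, -0.654, -0.0], [-0.654, -0.756, -0.0], [-0.0, 0.0, -1.0]]
wrist_force: [-0.3, -0.6, -0.5]
gripper_width: 0.691
gripper_force: 0.0
```

```bash
cat >> h.py <<'E'
def fproj(c,p):
    q=c['world_from_camera'];p=q[:3,:3].T@(np.array(p)-q[:3,3]);rr=np.hypot(p[0],p[1]);k=c['fx']*np.arctan2(rr,p[2])/rr
    return p[0]*k+c['cx'],p[1]*k+c['cy']
def blobs(c,uv,h,lo,hi,amin=15):
    u,v=map(int,uv);P=c['pixels'][v-h:v+h,u-h:u+h].astype(int);g=P.mean(2)
    n,l,s,ce=cv2.connectedComponentsWithStats(((g>lo)&(g<hi)).astype(np.uint8))
    return [(ce[i]+[u-h,v-h],s[i]) for i in range(1,n) if s[i,4]>=amin]
E
python3 - <<'E'
from h import *
c=snap('wrist','w10')
s=r.sense(); print(s['tcp_pos'],s['ee_rot'][:,1],s['gripper_width'])
uv=fproj(c,[.4635,.0065,.091]);print(uv)
for ce,st in blobs(c,uv,22,30,165,12): print(ce,st,onz(c,*ce,.091,1))
# light bell blob, with ears
for ce,st in blobs(c,uv,60,140,256,300): print('light',ce,st)
# base in w9
c=load('w9')
for n,u,v,z in [('stud',235,174,.056),('stud',383,266,.056),('elemtop',333,206,.086)]: print(n,onz(c,u/2.3+250,v/2.3,z,1))
E
```

```text
[0.46364743 0.0056799  0.20941189] [-6.54000758e-01 -7.56493825e-01  3.19013932e-04] 0.6907397554441236
(np.float64(320.54401043558465), np.float64(209.32615787848061))
[319.61016949 190.28813559] [11  0 23  8 59] [ 0.47710397 -0.00419358  0.091     ]
[319.65934066 205.51648352] [ 15  11  15  16 182] [0.46666078 0.00479783 0.091     ]
[319.07542579 225.41605839] [  0  28  44  16 411] [0.45294678 0.01737929 0.091     ]
light [319.58343337 189.95738295] [  19    7   83   69 3332]
stud [ 0.54740283 -0.25601646  0.056     ]
stud [ 0.47540026 -0.27116738  0.056     ]
elemtop [ 0.51166415 -0.26745447  0.086     ]
```

Request:
servo_tool --pt "0.1 -0.5 0 -0.03 60" --pt "0.3 -1.6 0 -0.06 60" --pt "0.5 -2.7 0 -0.09 60" --pt "0.7 -3.8 0 -0.12 60" --pt "0.9 -4.9 0 -0.129 60"

```text
time_s: 22.78
tcp_pos: [0.4905, -0.1426, 0.2096]
ee_rot: [[0.666, -0.746, 0.0], [-0.746, -0.666, -0.0], [0.0, -0.0, -1.0]]
wrist_force: [0.8, 1.1, 0.9]
gripper_width: 0.69
gripper_force: 0.0
```

Request:
servo_tool --pt "0.2 -1.1 -0.2 0 60" --pt "0.4 -2.2 -0.5 0 60" --pt "0.5 -3.2 -0.9 0 60" --pt "0.6 -3.9 -1.15 0 60" --pt "0.63 -4.09 -1.15 0 60"

```text
time_s: 23.2
tcp_pos: [0.5081, -0.2664, 0.1725]
ee_rot: [[0.664, -0.748, -0.004], [-0.748, -0.664, 0.001], [-0.003, 0.003, -1.0]]
wrist_force: [-1.6, -0.1, -0.8]
gripper_width: 0.692
gripper_force: 0.0
```

Request:
servo_tool --pt "0 0 0 0 60" --pt "0 0 0 0 60" --pt "0 0 0 0 60" --pt "0 0 0 0 60" --pt "0 0 0 0 60"

```text
time_s: 23.62
tcp_pos: [0.5097, -0.2621, 0.1758]
ee_rot: [[0.669, -0.744, 0.001], [-0.744, -0.669, -0.0], [0.001, -0.001, -1.0]]
wrist_force: [-0.3, 0.0, -0.3]
gripper_width: 0.69
gripper_force: 0.0
```

Run:
```python
from h import *
c=snap('wrist','w11')
s=r.sense(); print(s['tcp_pos'],s['ee_rot'][:,1],s['gripper_width'])
tx,ty,p0=s['ee_rot'][:,0],s['ee_rot'][:,1],s['tcp_pos']
d=np.array([np.cos(.206),np.sin(.206)])*.038;Q=[]
for k in (1,-1):
    uv=fproj(c,[.5115+k*d[0],-.2648+k*d[1],.056]);print('expect',uv)
    for ce,st in blobs(c,uv,13,0,150,10):
        q=onz(c,*ce,.056,1);print(ce,st,q,(q-p0)@tx,(q-p0)@ty)
uv=fproj(c,[.511,-.266,.086])
print('elem hole',uv,[(ce,st,onz(c,*ce,.086,1)) for ce,st in blobs(c,uv,16,0,150,10)])
```

```text
[ 0.50968909 -0.26218238  0.17571864] [-7.43530469e-01 -6.68701744e-01 -6.47486566e-04] 0.6877730499475624
expect (np.float64(284.4844909670697), np.float64(183.75753889870228))
[286.57627119 181.81355932] [12  8  8  9 59] [ 0.54844499 -0.25957521  0.056     ] 0.02387630098317816 -0.030482096632542633
expect (np.float64(358.10991504498304), np.float64(225.06029948281886))
[357.77966102 221.83050847] [ 9  5  8 10 59] [ 0.47668687 -0.27459918  0.056     ] -0.012937655038119627 0.03291880656174148
[368.90322581 233.12903226] [21 14  5 12 31] [ 0.46131943 -0.27360121  0.056     ] -0.023955910650549066 0.043677618473864074
elem hole (np.float64(323.50638189213674), np.float64(214.19232418495793)) [(array([323.87596899, 211.79069767]), array([ 11,   8,  13,  13, 129], dtype=int32), array([ 0.51211684, -0.26767215,  0.086     ]))]
```

Request:
servo_tool --pt "0 0.2 0.5 0.02 60" --pt "-0.1 0.9 1.15 0.05 60" --pt "-0.3 2.0 1.15 0.08 60" --pt "-0.5 3.1 1.15 0.11 60" --pt "-0.7 4.2 1.15 0.129 60"

```text
time_s: 24.08
tcp_pos: [0.4881, -0.1354, 0.2102]
ee_rot: [[0.759, -0.652, 0.001], [-0.652, -0.759, 0.0], [0.001, -0.001, -1.0]]
wrist_force: [0.3, -0.2, -0.3]
gripper_width: 0.692
gripper_force: 0.0
```

Request:
servo_tool --pt "-0.2 1.1 0 0 50" --pt "-0.4 2.2 0 0 50" --pt "-0.6 3.3 0 0 50" --pt "-0.7 4.3 0 0 50" --pt "-0.75 4.78 0 0 50"

```text
time_s: 24.5
tcp_pos: [0.4653, 0.0094, 0.2102]
ee_rot: [[0.76, -0.65, 0.002], [-0.65, -0.76, 0.001], [0.001, -0.002, -1.0]]
wrist_force: [0.1, 0.1, 0.0]
gripper_width: 0.58
gripper_force: 0.0
```

Request:
servo_tool --pt "0 0 -0.5 0 50" --pt "0 0 -1.4 0 50" --pt "0 0 -2.4 0 50" --pt "0 0 -3.2 0 50" --pt "0 0 -3.8 0 50"

```text
time_s: 24.92
tcp_pos: [0.4648, 0.0067, 0.0941]
ee_rot: [[0.759, -0.652, -0.002], [-0.652, -0.759, -0.0], [-0.001, 0.001, -1.0]]
wrist_force: [0.1, -0.2, 0.1]
gripper_width: 0.576
gripper_force: 0.0
```

Request:
servo_tool --pt "0 0 -0.25 0 50" --pt "0 0 -0.4 0 50" --pt "0 0 -0.5 0 50" --pt "0 0 -0.5 0 50" --pt "0 0 -0.5 0 50"

```text
time_s: 25.33
tcp_pos: [0.4667, 0.0067, 0.0815]
ee_rot: [[0.758, -0.652, 0.002], [-0.652, -0.758, 0.001], [0.001, -0.002, -1.0]]
wrist_force: [-0.4, -1.3, 0.6]
gripper_width: 0.577
gripper_force: 0.0
```

Request:
servo_tool --pt "0 0 0 0 40" --pt "0 0 0 0 32" --pt "0 0 0 0 26" --pt "0 0 0 0 20" --pt "0 0 0 0 12"

```text
time_s: 25.75
tcp_pos: [0.4658, 0.0063, 0.0807]
ee_rot: [[0.758, -0.652, -0.0], [-0.652, -0.758, -0.0], [-0.0, 0.0, -1.0]]
wrist_force: [-1.5, -1.4, 1.4]
gripper_width: 0.279
gripper_force: 1.0
```

Request:
servo_tool --pt "0 0 0 0 12" --pt "0 0 0 0 12" --pt "0 0 0 0 12" --pt "0 0 0 0 12" --pt "0 0 0 0 12"

```text
time_s: 26.17
tcp_pos: [0.4658, 0.0062, 0.0807]
ee_rot: [[0.758, -0.652, -0.0], [-0.652, -0.758, -0.0], [-0.0, 0.0, -1.0]]
wrist_force: [-1.4, -1.4, 3.0]
gripper_width: 0.272
gripper_force: 30.0
```

Request:
servo_tool --pt "0 0 0.2 0 12" --pt "0 0 0.5 0 12" --pt "0 0 0.9 0 12" --pt "0 0 1.4 0 12" --pt "0 0 2.0 0 12"

```text
time_s: 26.58
tcp_pos: [0.4654, 0.0064, 0.141]
ee_rot: [[0.758, -0.653, -0.001], [-0.653, -0.758, -0.0], [-0.001, 0.001, -1.0]]
wrist_force: [0.0, -0.1, -2.1]
gripper_width: 0.274
gripper_force: 30.0
```

Request:
servo_tool --pt "0 0 0.7 0 12" --pt "0 -0.2 1.6 0 12" --pt "0.1 -0.7 2.5 0 12" --pt "0.2 -1.5 3.2 -0.01 12" --pt "0.4 -2.4 3.6 -0.03 12"

```text
time_s: 27.0
tcp_pos: [0.4788, -0.0656, 0.2524]
ee_rot: [[0.739, -0.673, 0.006], [-0.673, -0.739, 0.001], [0.004, -0.005, -1.0]]
wrist_force: [1.1, 1.5, -2.4]
gripper_width: 0.272
gripper_force: 30.0
```

Request:
servo_tool --pt "0.2 -0.9 0 -0.02 12" --pt "0.3 -1.8 0 -0.04 12" --pt "0.5 -2.7 0 -0.06 12" --pt "0.6 -3.6 0 -0.08 12" --pt "0.8 -4.5 0 -0.1 12"

```text
time_s: 27.42
tcp_pos: [0.5015, -0.2017, 0.2491]
ee_rot: [[0.666, -0.746, 0.0], [-0.746, -0.666, 0.001], [-0.0, -0.001, -1.0]]
wrist_force: [-0.4, 1.0, -1.4]
gripper_width: 0.273
gripper_force: 30.0
```

Request:
servo_tool --pt "0.1 -0.8 0 0 12" --pt "0.2 -1.4 0 0 12" --pt "0.3 -1.9 0 0 12" --pt "0.32 -2.17 0 0 12" --pt "0.32 -2.17 0 0 12"

```text
time_s: 27.83
tcp_pos: [0.5114, -0.2668, 0.2484]
ee_rot: [[0.665, -0.746, -0.0], [-0.746, -0.665, 0.0], [-0.0, 0.0, -1.0]]
wrist_force: [-0.0, 0.3, -0.9]
gripper_width: 0.275
gripper_force: 30.0
```

Request:
servo_tool --pt "0 0 0 0 12" --pt "0 0 0 0 12" --pt "0 0 0 0 12" --pt "0 0 0 0 12" --pt "0 0 0 0 12"

```text
time_s: 28.25
tcp_pos: [0.5116, -0.2651, 0.2488]
ee_rot: [[0.668, -0.745, 0.0], [-0.745, -0.668, 0.0], [0.0, -0.0, -1.0]]
wrist_force: [-0.3, 0.6, -1.8]
gripper_width: 0.273
gripper_force: 30.0
```

Request:
servo_tool --pt "0 0 0 0 12" --pt "0 0 0 0 12" --pt "0 0 0 0 12" --pt "0 0 0 0 12" --pt "0 0 0 0 12"

```text
time_s: 28.67
tcp_pos: [0.5115, -0.2657, 0.2485]
ee_rot: [[0.667, -0.745, -0.0], [-0.745, -0.667, -0.0], [-0.0, 0.0, -1.0]]
wrist_force: [0.7, -0.3, -1.6]
gripper_width: 0.271
gripper_force: 30.0
```

Run:
```python
from h import *
s=r.sense(); p=s['tcp_pos'];y=s['ee_rot'][:,1];print(p,np.degrees(np.arctan2(y[1],y[0]))+180,s['gripper_width'])
print('units',(np.array([.5115,-.2658,.172])-p)/.03)
```

```text
[ 0.51151996 -0.26573837  0.24852347] 41.82339195345355 0.27054339087618307
units [-6.65405360e-04 -2.05437419e-03 -2.55078249e+00]
```

Request:
servo_tool --pt "0 0 -0.5 0 12" --pt "0 0 -1.2 0 12" --pt "0 0 -1.9 0 12" --pt "0 0 -2.4 0 12" --pt "0 0 -2.7 0 12"

```text
time_s: 29.08
tcp_pos: [0.5105, -0.2655, 0.1654]
ee_rot: [[0.667, -0.745, -0.003], [-0.745, -0.667, 0.001], [-0.003, 0.002, -1.0]]
wrist_force: [-0.6, 0.5, -2.0]
gripper_width: 0.269
gripper_force: 30.0
```

Request:
servo_tool --pt "0 0 -0.2 0 12" --pt "0 0 -0.4 0 12" --pt "0 0 -0.6 0 12" --pt "0 0 -0.75 0 12" --pt "0 0 -0.85 0 12"

```text
time_s: 29.5
tcp_pos: [0.5117, -0.2658, 0.1419]
ee_rot: [[0.667, -0.745, 0.0], [-0.745, -0.667, -0.0], [0.0, -0.0, -1.0]]
wrist_force: [0.3, 0.2, -2.3]
gripper_width: 0.275
gripper_force: 30.0
```

Request:
servo_tool --pt "0 0 -0.05 0 12" --pt "0 0 -0.1 0 12" --pt "0 0 -0.15 0 12" --pt "0 0 -0.2 0 12" --pt "0 0 -0.2 0 12"

```text
time_s: 29.92
tcp_pos: [0.5115, -0.2657, 0.1359]
ee_rot: [[0.667, -0.745, -0.0], [-0.745, -0.667, 0.0], [-0.0, 0.0, -1.0]]
wrist_force: [-0.4, -0.2, -2.7]
gripper_width: 0.269
gripper_force: 30.0
```

Run:
```python
from h import *
s=r.sense();print(s['tcp_pos'],s['wrist_force'],s['moment'])
```

```text
[ 0.51145521 -0.26566569  0.13591566] [-0.37258396 -0.18261534 -2.68536462] [ 0.04078296 -0.0339983  -0.03024803]
```

Now lowering slowly in small steps and watching the force.

Request:
servo_tool --pt "0 0 -0.04 0 12" --pt "0 0 -0.08 0 12" --pt "0 0 -0.12 0 12" --pt "0 0 -0.16 0 12" --pt "0 0 -0.16 0 12"

```text
time_s: 30.33
tcp_pos: [0.5114, -0.2656, 0.1309]
ee_rot: [[0.667, -0.745, -0.001], [-0.745, -0.667, 0.0], [-0.001, 0.0, -1.0]]
wrist_force: [0.3, 0.6, -2.0]
gripper_width: 0.274
gripper_force: 30.0
```

Request:
servo_tool --pt "0 0 0 0 12" --pt "0 0 0 0 12" --pt "0 0 0 0 12" --pt "0 0 0 0 12" --pt "0 0 0 0 12"

```text
time_s: 30.75
tcp_pos: [0.5116, -0.2657, 0.1313]
ee_rot: [[0.667, -0.745, 0.0], [-0.745, -0.667, -0.0], [0.0, -0.0, -1.0]]
wrist_force: [-0.0, -0.5, -1.1]
gripper_width: 0.273
gripper_force: 30.0
```

Request:
servo_tool --pt "0 0 -0.06 0 12" --pt "0 0 -0.12 0 12" --pt "0 0 -0.18 0 12" --pt "0 0 -0.24 0 12" --pt "0 0 -0.28 0 12"

```text
time_s: 31.17
tcp_pos: [0.5114, -0.2657, 0.1224]
ee_rot: [[0.667, -0.745, -0.001], [-0.745, -0.667, 0.0], [-0.0, 0.0, -1.0]]
wrist_force: [-0.3, 0.1, -1.6]
gripper_width: 0.273
gripper_force: 30.0
```

Request:
servo_tool --pt "0 0 -0.02 0 12" --pt "0 0 -0.04 0 12" --pt "0 0 -0.06 0 12" --pt "0 0 -0.06 0 12" --pt "0 0 -0.06 0 12"

```text
time_s: 31.58
tcp_pos: [0.5116, -0.2657, 0.1211]
ee_rot: [[0.667, -0.745, 0.0], [-0.745, -0.667, -0.0], [0.0, -0.0, -1.0]]
wrist_force: [0.2, -0.3, -1.5]
gripper_width: 0.271
gripper_force: 30.0
```

Request:
servo_tool --pt "0 0 0 0 25" --pt "0 0 0 0 30" --pt "0 0 0 0 38" --pt "0 0 0 0 45" --pt "0 0 0 0 50"

```text
time_s: 32.0
tcp_pos: [0.5117, -0.2658, 0.1213]
ee_rot: [[0.667, -0.745, 0.001], [-0.745, -0.667, -0.0], [0.001, -0.0, -1.0]]
wrist_force: [-0.7, -0.3, -0.5]
gripper_width: 0.492
gripper_force: 0.0
```

Request:
servo_tool --pt "0 0 0.3 0 50" --pt "0 0 1.0 0 50" --pt "0 0 2.0 0 50" --pt "0 0 3.0 0 50" --pt "0 0 3.5 0 50"

```text
time_s: 32.42
tcp_pos: [0.5131, -0.2665, 0.231]
ee_rot: [[0.667, -0.745, 0.006], [-0.745, -0.667, -0.003], [0.006, -0.003, -1.0]]
wrist_force: [1.0, -0.2, -0.0]
gripper_width: 0.573
gripper_force: 0.0
```

Request:
servo_tool --pt "-0.1 0.4 0 0 50" --pt "-0.4 1.2 0 0 50" --pt "-0.6 2.0 0 0 50" --pt "-0.7 2.5 0 0 50" --pt "-0.7 2.5 0 0 50"

```text
time_s: 32.83
tcp_pos: [0.4892, -0.1883, 0.2261]
ee_rot: [[0.669, -0.744, -0.001], [-0.744, -0.669, 0.001], [-0.001, -0.0, -1.0]]
wrist_force: [-0.3, -0.9, -0.9]
gripper_width: 0.576
gripper_force: 0.0
```

Request:
servo_tool --pt "0 0 0 0 50" --pt "0 0 0 0 50" --pt "0 0 0 0 50" --pt "0 0 0 0 50" --pt "0 0 0 0 50"

```text
time_s: 33.25
tcp_pos: [0.4905, -0.1912, 0.2258]
ee_rot: [[0.666, -0.746, -0.001], [-0.746, -0.666, 0.0], [-0.0, 0.0, -1.0]]
wrist_force: [-0.5, 0.9, 0.1]
gripper_width: 0.57
gripper_force: 0.0
```

Run:
```python
from h import *
c=snap('wrist','w12'); s=r.sense();print(s['tcp_pos'],s['wrist_force'],s['gripper_width'])
uv=fproj(c,[.511,-.265,.131]);print('stub expect',uv)
for ce,st in blobs(c,uv,20,0,165,20): print(ce,st,onz(c,*ce,.131,1))
for k in (1,-1):
    uv=fproj(c,[.511+k*.0372,-.265+k*.0078,.056]);print('stud expect',uv)
    for ce,st in blobs(c,uv,14,0,150,8): print(ce,st,onz(c,*ce,.056,1))
# look-alikes: compare top pictures before/after
t0=load('top0')['pixels'].astype(int);t1=snap('top','top9')['pixels'].astype(int)
for n,(u,v) in dict(bell3=(205,209),tall=(240,221),orange=(340,195),spat=(325,138)).items(): print(n,np.abs(t0-t1)[v-14:v+14,u-18:u+18].mean().round(2))
```

```text
[ 0.49052334 -0.19118108  0.22578616] [ 0.31161088 -0.2615581  -0.50324744] 0.5761564221375233
stub expect (np.float64(365.2720218963433), np.float64(131.65539022797134))
[364.31081081 129.78378378] [ 11  11  17  17 222] [ 0.51253708 -0.26555894  0.131     ]
stud expect (np.float64(322.27318305023874), np.float64(109.98867198542312))
[322.5        109.78571429] [12 12  6  6 28] [ 0.54816859 -0.25750507  0.056     ]
stud expect (np.float64(386.3237658275438), np.float64(148.15466740908226))
[397.02222222 153.38888889] [21  5  7 23 90] [ 0.46171368 -0.27670501  0.056     ]
[386.7 148.3] [13 12  4  5 10] [ 0.47340608 -0.2729639   0.056     ]
bell3 5.45
tall 3.31
orange 151.39
spat 4.83
```

```bash
python3 -c "
from h import *
print(r.finish_job())"
```

```text
the job is handed in; nothing more can be done
None
```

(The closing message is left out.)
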